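# Snap a pipe into the tacking jig's spring clips and slide it onto the stop collar

## Robot

A 7-joint arm with a two-finger parallel gripper is mounted at the origin on the work surface; the furniture and walls round the work are solid. World frame = base frame: x ahead of the robot, y to its left, z up, the work surface at z = 0. Lengths are in m, angles in rad, forces in N, time in s.
With the tool pointing down it reaches from about 0.4 to 0.875 m from the base axis. Payload 19.3 kg.
Tool frame: the origin (TCP) lies on the centre line of the jaws, within the pads' length; the fingertips stand 14 mm ahead of it and the grasp point (between the pads) lies 5 mm behind it; x points along the fingers, y is the direction in which the jaws open and shut, and the axes are right-handed (so a half turn about x gives the same grasp; the last joint's range is limited). The gripper opens to 85 mm and grips with 20 to 120 N. Pads are 22 mm wide; open, the fingers measure 114 mm over their backs; the gripper's body (76 mm by 85 mm) begins 54 mm behind the grasp point. The pads swing forward as they close: fully open they stand 13 mm farther back than shut.
Start: joints at [-1.349, 0.521, -0.036, 1.599, 0.021, 1.021, -0.113], TCP at [0.18, 0.599, 0.224] pointing down, gripper open.
Joint ranges: [-2.91, 2.91], [-0.3, 2.13], [-1.5, 1.42], [0.17, 2.43], [-1.26, 4.41], [0.16, 1.93], [-2.52, 2.52]. Speed limits (rad/s): [1.89, 1.89, 2.39, 2.39, 3.01, 3.01, 3.01].

## Interface

Orientations are given as [roll, pitch, yaw] about the fixed x, y, z axes, in that order (R = Rz(yaw) Ry(pitch) Rx(roll)).
In Python, from workcell import monitor, optics, bot gives the robot as it stands.
- The arm moves only by the tool arm_command, never from a script. Its arguments are lists of equal length, an entry for each row: "delta_pos": the shift along the tool's x, y, z as a fraction of full scale, a list of three; "rotation": the turn, a rotation vector about the tool's x, y, z as a fraction of full scale, a list of three. In form: {"delta_pos": [[dx, dy, dz], ...], "rotation": [[wx, wy, wz], ...]}. A call has 1 to 10 rows; each row shifts and turns the pose as measured when the row begins, along the tool's axes as they then stand; what a row does not reach is not made up. Full scale, the value 1, is 30 mm for a shift and 6 degrees for a turn. A row lasts 1/10 s, in which the tool goes at most 50 mm and 8.59 degrees, less where a joint would pass 70% of its speed; a pose out of reach is approached as far as the arm can. A call with a number of a shift or a turn outside -1 to 1 is refused whole. A call with a gripper value outside its range is refused whole. "gripper" is the closure, from -1 (fully open) to 1 (shut), so that 0 is half open, set as the call begins (left out, the last holds). The fingers move at their own pace and stop on an object; "grip_force" is the grip in N (left out, the last holds). Time passes only in rows, so rows that do not move let the fingers close. It gives the time, the measured TCP pose, the force and the opening at its end, in the units of the state.
- monitor.observe(): the state, without advancing time (a new reading comes with each control period).
- optics.grab_frame(name): name is "side" or "top" or "wrist"; returns the picture (384x512x3 uint8, red, green, blue); there is no depth.
- optics.camera_params(name): a dict with "fx", "fy", "cx", "cy" (pixels), "origin" and "rotation" of the camera in the world. Camera axes: x right, y down, z forward; pixel columns grow to the right and rows downward; lengths in m; the calibration is good to about 2 mm. The wrist camera is an equidistant fisheye: a pixel r from the principal point sees the ray r / f radians off the axis. A picture is of the moment at which its call begins: read the wrist's pose just before it. camera_params takes no time and is no camera call; for the wrist camera it gives the pose at the moment of the call.
- bot.job_done(): hands the job in, once; it reports no verdict.
The state is a dict: "clock": time; "qpos": joint angles; "qd": joint speeds; "joint_efforts": joint torques, N m; "position": TCP position; "tool_rot": TCP orientation; "force": force on the tool from outside, world axes, zero at the start; "moment": the same for the moment, N m; "grip_width": finger opening in m.
Only numpy, scipy, OpenCV 4.12 (cv2) and the standard library are available. Lean on these libraries where they do the work, as an engineer would, in place of code of your own. Each camera call takes 0.05 s, during which the arm holds its last target. There are 200 camera calls.

## Task

Load the loose steel pipe into the tacking jig: hold it over the two spring clips, clear of the flange's centring plug, and press it down until both clips snap round it and it rests in the cradles. Then slide it along in the clips, over the plug, until its end bears firmly (5 N or more for a moment) on the stop collar that sets its stand-off from the flange, and let go. Feel your way and do not force it: the pipe must not be rammed into the jig, the flange's carriage, held only by its lock screw's friction, must stay where it is set, and the tube stub, bolt, block and hammer must stay where they are.

Things in the scene. Friction and masses are not known exactly. Their poses are not given: they have to be found in the camera images.
- pipe: the loose dark steel pipe, a round tube 34 mm outside, 28 mm bore, 190 mm long, about 0.43 kg (varies by a quarter), both ends alike, lying on the table. Origin on its axis at mid-length (17 mm above the table when it lies there); y runs along the pipe.
- jig: the steel tacking jig, fixed to the table: a flat base 100 mm wide (x), 270 mm long (y, from -85 to +185 mm), 12 mm thick, with two spring clips. Origin on the table's top midway between the clips; y runs along the pipe's place towards the flange, z up. A pipe that is home lies along y at x = 0, its axis 60 mm above the table. The 70 mm between the clips is free down to the base.
- clip_near (a point): the clip at the jig's y = -46 mm; the point is on the home pipe's axis, 60 mm above the table. A V-cradle with two 20 mm wide sprung leaves that lean in over the pipe: rolled beads 74 mm above the table with 22 mm between them, lips flaring above to 50 mm at 86 mm height. A centred pipe first touches the beads with its axis 88 mm above the table.
- clip_far (a point): the like clip at the jig's y = +46 mm, next to the flange. To push the pipe through both clips at once takes 8 to 20 N downward, falling off at once as they snap; it then stops in the V-cradles. Once in, sliding it along takes 2 to 12 N (more if it is still pressed down), and lifting it out about 8 N or more.
- carriage: the sliding carriage with its upright back plate at the jig's +y end, which carries the flange, the plug and the collar. Frame parallel to the jig's and at its origin when the carriage is at 0; it is set within 4 mm of that along the jig's y. Only its lock screw's friction holds it: it slips if pushed with more than about 12 N.
- flange: round steel flange, 90 mm across, 24 mm thick, upright on the carriage, its 46 mm hub facing the clips. Origin at the centre of its back, on the home pipe's axis; z points to the clips (against the jig's y). With the pipe on the collar, the pipe's origin is at z = 120 to 131 mm, whichever the collar's setting gives.
- hub (a point): centre of the hub's face (flange z = 24 mm). A 21 mm centring plug with a tapered nose stands 20 mm out of it and goes loosely into the pipe's bore: press the pipe in with its end 22 mm or more short of this face. Round the plug sits the stop collar, a 32 mm disc 3 mm thick; its front, where the pipe's end bears, was set 1 to 12 mm before the hub and is not measured: feel for it.
- tube_stub: grey tube stub standing on end, 45 mm across, 62 mm high; origin under its centre. A bystander.
- hex_bolt: hexagon bolt standing on its head, 24 mm across, 49 mm high; origin under its centre. A bystander.
- steel_block: dark steel block with a drilled hole, 50 x 62 x 36 mm; origin under its centre. A bystander.
- hammer: hand hammer lying flat, 304 mm long along its y (head 100 x 28 mm at the -y end), 28 mm high; origin under its middle. A bystander.

How it is judged:
On the way, in this order (a step that is already met when the one before it is completed fails the run):
1. the pipe is snapped into both clips and lies in the cradles, still short of the plug and its collar (z of pipe in the frame of jig between 0.056 and 0.0625 m and x of pipe in the frame of jig between -0.003 and 0.003 m and angle between the y axis of pipe and the y axis of jig, either way round below 0.035 rad and z of pipe in the frame of flange above 0.1345 m), for 0.2 s.
2. slid along in the clips, the pipe bears on the stop collar with at least 5 N (z of pipe in the frame of jig between 0.056 and 0.0625 m and x of pipe in the frame of jig between -0.003 and 0.003 m and angle between the y axis of pipe and the y axis of jig, either way round below 0.035 rad and z of pipe in the frame of flange between 0.1185 and 0.1325 m and contact force between pipe and carriage above 5 N), for 0.2 s.
At the end, for the whole second after the job is handed in: The pipe lies in both clips, at rest: its axis within 2.5 mm of 60 mm above the table (no more than 4 mm lower), within 3 mm of the jig's line and within 2 degrees of it, its end 0 to 13.5 mm from the hub's face, where the collar stopped it (z of pipe in the frame of jig between 0.056 and 0.0625 m and x of pipe in the frame of jig between -0.003 and 0.003 m and angle between the y axis of pipe and the y axis of jig, either way round below 0.035 rad and z of pipe in the frame of flange between 0.1185 and 0.1325 m and linear speed of pipe below 0.01 m/s); the robot touches nothing.
It fails at once if the pipe is rammed: more than 80 N between the pipe and the jig with all it carries (contact force between pipe and jig above 80 N).
It fails at once if the carriage with the flange is pushed more than 1.5 mm out of its set place (distance of carriage from where it was at the start of the episode above 0.0015 m).
It fails at once if the tube stub, bolt, block or hammer is moved by more than 20 mm (distance of any of tube_stub, hex_bolt, steel_block, hammer from where it was at the start of the episode above 0.02 m).
It also fails if it takes over 72 s, if anything falls off the work surface, if the arm or the gripper's body presses on something with over 40 N, if the wrist force passes 120 N, or if a joint passes its speed limit or range.

## Working session

There is one attempt and no reset: what is moved stays moved. The work goes in short steps, Python scripts to look and compute and a tool call to move; the robot and the scene stay as the last step left them, time stands still between calls to the robot, and variables do not carry over. Pictures are saved under pics/ and viewed, about 8 in all and at most 12, crops included, and the job is handed in when it is done.

Besides the shell and the picture viewer there is one more tool, called after "Request:" as name(argument=value, ...) on one line, values as JSON. arm_command: Moves the arm, as the interface text tells. Its arguments: {"type":"object","properties":{"delta_pos":{"type":"array","items":{"type":"array","items":{"type":"number"}}},"rotation":{"type":"array","items":{"type":"array","items":{"type":"number"}}},"gripper":{"type":"number"},"grip_force":{"type":"number"}},"required":["delta_pos","rotation"]}

```bash
mkdir -p pics
python3 - <<'E'
from workcell import monitor, optics, bot
import cv2,numpy as np
for n in ("top","side"):
    f=optics.grab_frame(n); cv2.imwrite(f"pics/{n}0.png",cv2.resize(f[:,:,::-1],(800,600),interpolation=cv2.INTER_CUBIC))
    p=optics.camera_params(n); print(n,{k:np.round(v,4).tolist() for k,v in p.items() if not isinstance(v,str)})
s=monitor.observe();print({k:np.round(v,3).tolist() for k,v in s.items()})
E
```

```text
top {'fx': 466.9674, 'fy': 466.9674, 'cx': 252.8784, 'cy': 189.3674, 'origin': [0.3782, 0.0401, 1.3514], 'rotation': [-3.0651, -0.0053, -1.5846]}
side {'fx': 460.3076, 'fy': 460.3076, 'cx': 264.6358, 'cy': 189.8928, 'origin': [0.4513, 1.0642, 0.7143], 'rotation': [-2.1469, -0.0106, -3.103]}
{'clock': 0.1, 'qpos': [-1.349, 0.522, -0.036, 1.6, 0.021, 1.021, -0.113], 'qd': [-0.001, -0.0, -0.0, -0.001, 0.0, -0.0, -0.001], 'joint_efforts': [0.004, -92.849, 1.984, -37.054, 0.018, 0.005, -0.0], 'position': [0.18, 0.598, 0.223], 'tool_rot': [-1.505, 1.57, -1.797], 'force': [-0.638, -0.24, -0.596], 'moment': [-0.004, -0.012, -0.005], 'grip_width': 0.085}
```

View pics/top0.png

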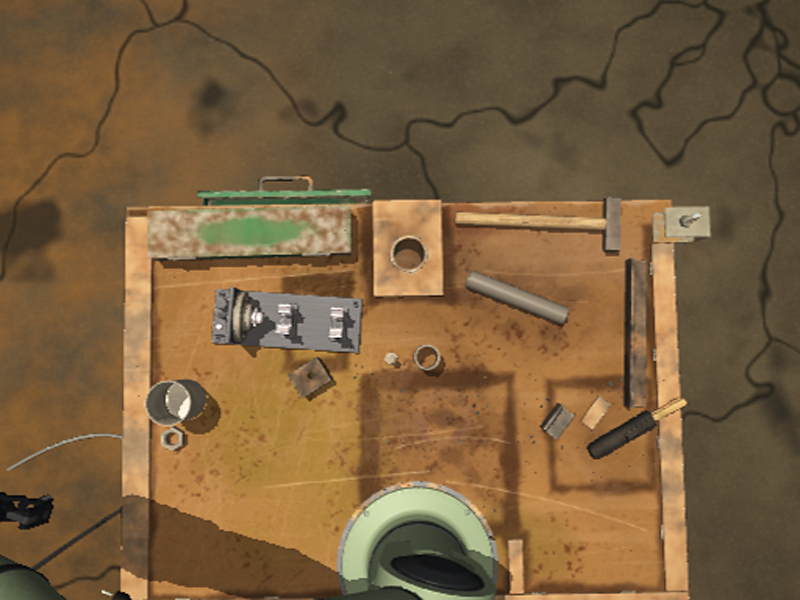

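View pics/side0.png

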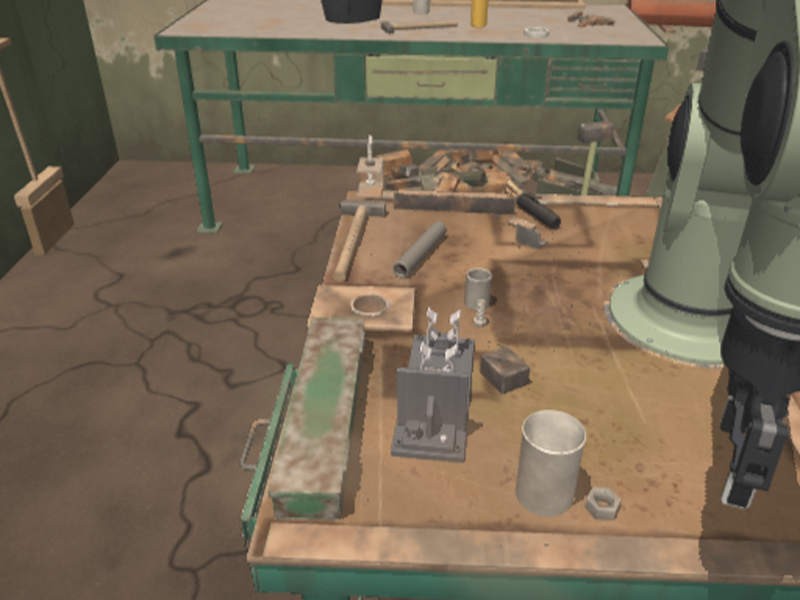

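Top view: pipe from about (470,282) to (565,315), jig spanning (214..362, 288..352) with the flange on its left (+y) end, hex bolt and stub near (392,358) and (427,357). Side view agrees. I'll enlarge the jig and the pipe next.

```bash
cat > h.py <<'E'
from workcell import monitor, optics, bot
import cv2,numpy as np
from scipy.spatial.transform import Rotation as R
def rot(r): 
    r=np.array(r,float); return r if r.shape==(3,3) else R.from_euler('xyz',r).as_matrix()
def ray(n,u,v,p=None):
    p=p or optics.camera_params(n); x=(u-p['cx'])/p['fx']; y=(v-p['cy'])/p['fy']
    if n=='wrist':
        r=np.hypot(x,y); d=np.array([np.sin(r)*x/r,np.sin(r)*y/r,np.cos(r)])
    else: d=np.array([x,y,1.])
    return np.array(p['origin']),rot(p['rotation'])@d
def onz(n,u,v,z,p=None):
    o,d=ray(n,u,v,p); return o+d*(z-o[2])/d[2]
def proj(n,X,p=None):
    p=p or optics.camera_params(n); c=rot(p['rotation']).T@(np.array(X)-p['origin'])
    if n=='wrist':
        t=np.arctan2(np.hypot(c[0],c[1]),c[2]); k=t/np.hypot(c[0],c[1])
    else: k=1/c[2]
    return np.array([p['cx']+p['fx']*c[0]*k,p['cy']+p['fy']*c[1]*k])
def st():
    s=monitor.observe(); print(round(s['clock'],2),'pos',np.round(s['position'],4),'rot',np.round(s['tool_rot'],3),'F',np.round(s['force'],1),'M',np.round(s['moment'],2),'w',round(s['grip_width'],4)); return s
E
python3 - <<'E'
from h import *
f=cv2.imread('pics/top0.png')
f=optics.grab_frame('top')[:,:,::-1]
a=cv2.resize(f[180:230,132:238],None,fx=7.5,fy=7.5,interpolation=cv2.INTER_CUBIC)[:,:795]
b=cv2.resize(f[168:212,292:398],None,fx=5,fy=5,interpolation=cv2.INTER_CUBIC)
b=cv2.copyMakeBorder(b,0,0,0,795-b.shape[1],cv2.BORDER_CONSTANT)
cv2.imwrite('pics/crop1.png',np.vstack([a,b])); print(a.shape,b.shape)
# rough
for nm,u,v,z in [('pipeA',470,282,.017),('pipeB',565,315,.017),('stub',427,355,.062),('bolt',392,357,.049),('block',311,378,.036)]:
    print(nm,onz('top',u*.64,v*.64,z).round(3))
print(rot(monitor.observe()['tool_rot']).round(3))
w=optics.camera_params('wrist'); print({k:np.round(v,3).tolist() for k,v in w.items() if not isinstance(v,str)})
E
```

```text
(375, 795, 3) (220, 795, 3)
pipeA [ 0.504 -0.106  0.017]
pipeB [ 0.441 -0.279  0.017]
stub [ 0.372 -0.023  0.062]
bolt [0.369 0.039 0.049]
block [0.333 0.185 0.036]
[[-0.     0.288  0.958]
 [-0.001  0.958 -0.288]
 [-1.    -0.001  0.   ]]
{'fx': 297.319, 'fy': 297.319, 'cx': 252.49, 'cy': 189.849, 'origin': [0.101, 0.623, 0.373], 'rotation': [2.815, 0.0, 1.279]}
```

View pics/crop1.png

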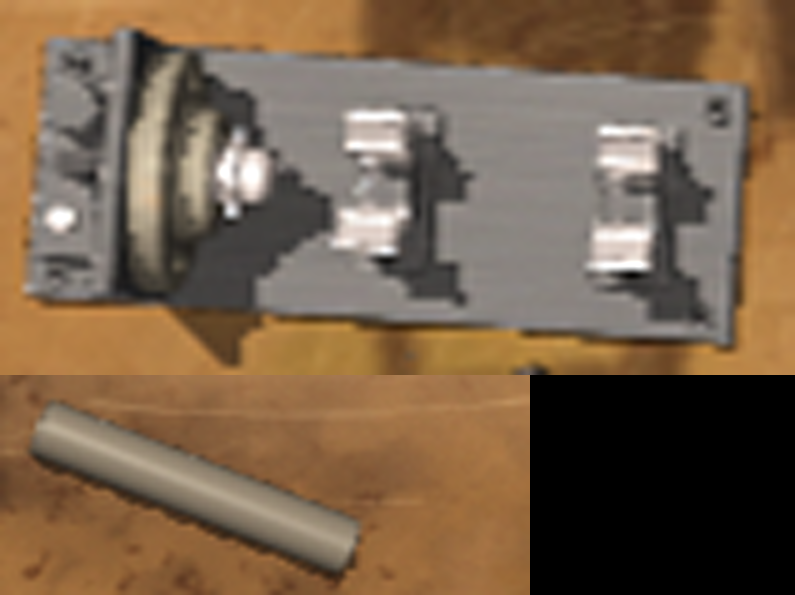

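Run:
```python
from h import *
A=lambda u,v,z:onz('top',(u+.5)/7.5-.5+132,(v+.5)/7.5-.5+180,z)
B=lambda u,v,z:onz('top',(u+.5)/5-.5+292,(v-375+.5)/5-.5+168,z)
c=np.array([A(748,86,.012),A(731,347,.012),A(28,296,.012),A(47,40,.012)])
loc=np.array([[50,-85],[-50,-85],[-50,185],[50,185]])/1000
cm=c[:,:2].mean(0);lm=loc.mean(0)
U,S,Vt=np.linalg.svd((loc-lm).T@(c[:,:2]-cm));Q=Vt.T@U.T;t=cm-Q@lm
print('jig',t.round(4),'yaw',np.degrees(np.arctan2(Q[1,0],Q[0,0])).round(2),'res',(c[:,:2]-(loc@Q.T+t)).round(4).tolist())
for n,p in(('far',A(374,181,.083)),('near',A(625,198,.083)),('plugtip',A(271,172,.06))):print(n,p[:2].round(4),'jigframe',(Q.T@(p[:2]-t)).round(4))
q=np.array([B(52,402,.017),B(32,452,.017),B(345,573,.017),B(358,522,.017)])[:,:2]
print('pipe c',q.mean(0).round(4),'len',np.linalg.norm(q[0]-q[3]),np.linalg.norm(q[1]-q[2]),'w',np.linalg.norm(q[0]-q[1]),'dir',np.degrees(np.arctan2(*((q[0]+q[1]-q[2]-q[3])[::-1]))).round(2))
```

```text
jig [0.434  0.1817] yaw -4.66 res [[-0.0001, 0.0008], [-0.0001, 0.0002], [0.001, -0.0012], [-0.0008, 0.0002]]
far [0.4389 0.2266] jigframe [0.0012 0.0452]
near [0.4315 0.1358] jigframe [ 0.0012 -0.0459]
plugtip [0.4438 0.2679] jigframe [0.0028 0.0868]
pipe c [ 0.4755 -0.1921] len 0.18807943725845663 0.19169715058030423 w 0.031160872347496413 dir 67.82
```

Jig fit is consistent (residuals ≤1.2 mm, clips at ±46 mm), and the pipe measures 190 mm. I'll swing towards the pipe: tool z is the tangent, tool y is radial.

Request:
arm_command(delta_pos=[[0,-0.1,1],[0,-0.1,1],[0,-0.1,1],[0,-0.1,1],[0,-0.1,1],[0,-0.1,1],[0,-0.1,1],[0,-0.1,1],[0,-0.1,1],[0,-0.1,1]], rotation=[[0.52,0,0],[0.52,0,0],[0.52,0,0],[0.52,0,0],[0.52,0,0],[0.52,0,0],[0.52,0,0],[0.52,0,0],[0.52,0,0],[0.52,0,0]], gripper=-1, grip_force=80)

```text
clock: 1.15
position: [0.4222, 0.4156, 0.2204]
tool_rot: [-1.608, 1.566, -2.457]
force: [0.2, -0.5, 0.1]
grip_width: 0.086
```

Request:
arm_command(delta_pos=[[0,-0.1,1],[0,-0.1,1],[0,-0.1,1],[0,-0.1,1],[0,-0.1,1],[0,-0.1,1],[0,-0.1,1],[0,-0.1,1],[0,-0.1,1],[0,-0.1,1]], rotation=[[0.54,0,0],[0.54,0,0],[0.54,0,0],[0.54,0,0],[0.54,0,0],[0.54,0,0],[0.54,0,0],[0.54,0,0],[0.54,0,0],[0.54,0,0]])

```text
clock: 2.15
position: [0.53, 0.125, 0.2194]
tool_rot: [-0.991, 1.563, -2.429]
force: [0.1, -0.7, -0.7]
grip_width: 0.0855
```

```bash
cat >> h.py <<'E'
def plan(target,yaw,n):
    """tool-frame shift (in 30mm units) & turn (6deg units) to TCP target, tool y at yaw deg, x down"""
    s=st(); T=rot(s['tool_rot']); y=np.radians(yaw)
    X=np.array([0,0,-1.]);Y=np.array([np.cos(y),np.sin(y),0]);G=np.stack([X,Y,np.cross(X,Y)],1)
    d=T.T@(np.array(target)-s['position'])
    rv=R.from_matrix(T.T@G).as_rotvec()
    print('tool y yaw',np.degrees(np.arctan2(T[1,1],T[0,1])).round(2),'rad/az',np.hypot(*s['position'][:2]).round(3))
    print('d mm',(d*1e3).round(2),'units',(d/.03/n).round(3),'rot deg',np.degrees(rv).round(2),'units',(np.degrees(rv)/6/n).round(3),'rows',n)
E
python3 - <<'E'
from h import *
plan([.4785,-.1847,.22],-22.2,10)
E
```

```text
2.15 pos [0.53   0.125  0.2194] rot [-0.991  1.563 -2.429] F [ 0.1 -0.7 -0.7] M [-0.03 -0.05  0.01] w 0.0855
tool y yaw 7.56 rad/az 0.545
d mm [  1.28 -91.74 300.21] units [ 0.004 -0.306  1.001] rot deg [29.76  0.33  0.29] units [0.496 0.005 0.005] rows 10
```

Request:
arm_command(delta_pos=[[0,-0.04,1],[0,-0.04,1],[0,-0.04,1],[0,-0.04,1],[0,-0.04,1],[0,-0.04,1],[0,-0.04,1],[0,-0.04,1],[0,-0.04,1],[0,-0.04,1],[0,0,0],[0,0,0]], rotation=[[0.5,0,0],[0.5,0,0],[0.5,0,0],[0.5,0,0],[0.5,0,0],[0.5,0,0],[0.5,0,0],[0.5,0,0],[0.5,0,0],[0.5,0,0],[0,0,0],[0,0,0]])

```text
schema error: expected 1 to 10 rows
```

Request:
arm_command(delta_pos=[[0,-0.04,1],[0,-0.04,1],[0,-0.04,1],[0,-0.04,1],[0,-0.04,1],[0,-0.04,1],[0,-0.04,1],[0,-0.04,1],[0,-0.04,1],[0,0,0]], rotation=[[0.55,0,0],[0.55,0,0],[0.55,0,0],[0.55,0,0],[0.55,0,0],[0.55,0,0],[0.55,0,0],[0.55,0,0],[0.55,0,0],[0,0,0]])

```text
clock: 3.15
position: [0.4868, -0.1536, 0.2205]
tool_rot: [-0.421, 1.561, -2.407]
force: [0.1, 0.8, 0.6]
grip_width: 0.0856
```

Run:
```python
from h import *
plan([.4785,-.1847,.12],-22.2,4)
p=optics.camera_params('wrist'); f=optics.grab_frame('wrist')[:,:,::-1].copy()
# predicted pipe outline (top line ends) & tcp point
c=np.array([.4755,-.1921]);a=np.radians(67.82);u=np.array([np.cos(a),np.sin(a)])
f=cv2.resize(f,(800,600),interpolation=cv2.INTER_CUBIC)
v=np.array([-u[1],u[0]])
for s in(-.095,.095):
  for w in(-.017,0,.017):
    q=proj('wrist',[*(c+s*u+w*v),.017],p)*800/512; cv2.circle(f,tuple(q.round().astype(int).tolist()),3,(0,0,255),1)
cv2.imwrite('pics/w1.png',f)
```

```text
3.15 pos [ 0.4868 -0.1536  0.2205] rot [-0.421  1.561 -2.407] F [0.1 0.8 0.6] M [ 0.06 -0.04 -0.02] w 0.0856
tool y yaw -23.78 rad/az 0.51
d mm [100.72   5.31  30.94] units [0.839 0.044 0.258] rot deg [-1.58  0.5   0.23] units [-0.066  0.021  0.01 ] rows 4
```

View pics/w1.png

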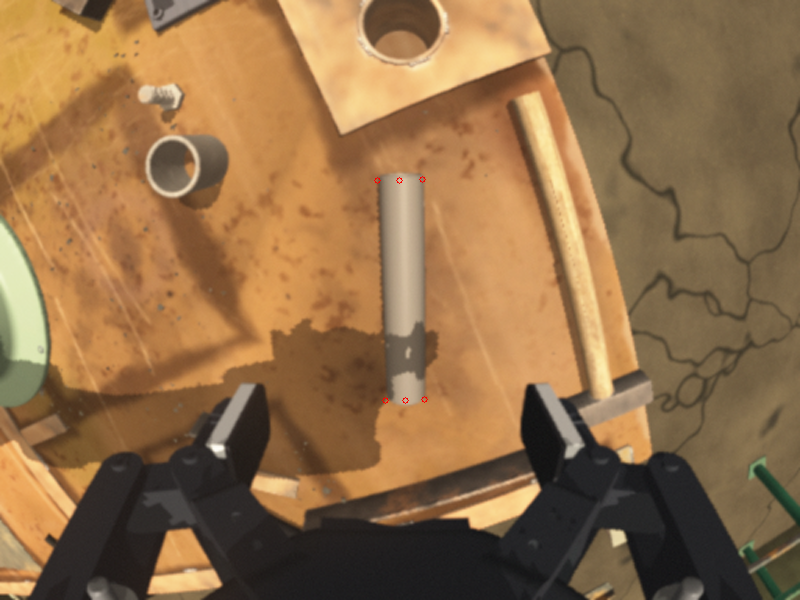

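The wrist picture shows the pipe from (402,175) to (406,402); the predicted outline fits to about 2 mm. Going down.

Request:
arm_command(delta_pos=[[0.6,0.05,0.26],[0.8,0.05,0.26],[0.8,0.05,0.26],[0.8,0.05,0.26],[0.8,0,0],[0.8,0,0],[0.5,0,0],[0.3,0,0],[0,0,0]], rotation=[[-0.07,0.02,0.01],[-0.07,0.02,0.01],[-0.07,0.02,0.01],[-0.07,0.02,0.01],[0,0,0],[0,0,0],[0,0,0],[0,0,0],[0,0,0]])

```text
clock: 4.1
position: [0.4855, -0.1746, 0.0514]
tool_rot: [3.109, 1.565, 1.174]
force: [-0.1, 0.0, 0.9]
grip_width: 0.0853
```

Run:
```python
from h import *
plan([.4790,-.1840,.019],-22.2,3)
```

```text
4.1 pos [ 0.4855 -0.1746  0.0514] rot [3.109 1.565 1.174] F [-0.1  0.   0.9] M [-0.01 -0.07  0.  ] w 0.0853
tool y yaw -20.85 rad/az 0.516
d mm [32.34 -2.72 11.26] units [ 0.359 -0.03   0.125] rot deg [ 1.35 -0.33 -0.01] units [ 0.075 -0.019 -0.   ] rows 3
```

Request:
arm_command(delta_pos=[[0.3,-0.03,0.13],[0.35,-0.03,0.13],[0.35,-0.03,0.13],[0.08,0,0.02],[0,0,0]], rotation=[[0.07,-0.02,0],[0.07,-0.02,0],[0.07,-0.02,0],[0,0,0],[0,0,0]])

```text
clock: 4.6
position: [0.4792, -0.1855, 0.0177]
tool_rot: [1.414, 1.568, -0.543]
force: [0.4, -0.6, 0.4]
grip_width: 0.0855
```

Run:
```python
from h import *
plan([.4790,-.1840,.019],-22.2,1)
```

```text
4.6 pos [ 0.4792 -0.1855  0.0177] rot [ 1.414  1.568 -0.543] F [ 0.4 -0.6  0.4] M [ 0.02 -0.01  0.  ] w 0.0855
tool y yaw -22.14 rad/az 0.514
d mm [-1.28 -0.8  -1.32] units [-0.043 -0.027 -0.044] rot deg [ 0.06  0.02 -0.14] units [ 0.01   0.004 -0.023] rows 1
```

Raise 1.5 mm and close.

Request:
arm_command(delta_pos=[[-0.05,-0.03,0],[0,0,0],[0,0,0],[0,0,0],[0,0,0],[0,0,0],[0,0,0],[0,0,0]], rotation=[[0,0,0],[0,0,0],[0,0,0],[0,0,0],[0,0,0],[0,0,0],[0,0,0],[0,0,0]], gripper=1, grip_force=80)

```text
clock: 5.4
position: [0.4872, -0.1891, 0.0282]
tool_rot: [1.667, 1.547, -0.291]
force: [-0.3, 0.3, -0.8]
grip_width: 0.0005
```

```bash
python3 -c "
from h import *
st()"
```

```text
5.4 pos [ 0.4872 -0.1891  0.0282] rot [ 1.667  1.547 -0.291] F [-0.3  0.3 -0.8] M [0.02 0.01 0.1 ] w 0.0005
```

The gripper shut on nothing (width 0.5 mm) and rose 10 mm. I need to look.

Run:
```python
from h import *
w=optics.grab_frame('wrist')[:,:,::-1]; t=optics.grab_frame('top')[:,:,::-1]; s=optics.grab_frame('side')[:,:,::-1]
a=cv2.resize(w,(528,396)); b=cv2.resize(t[120:260,270:410],(300,300),interpolation=cv2.INTER_CUBIC); c=cv2.resize(s[120:220,220:320],(300,300),interpolation=cv2.INTER_CUBIC)
im=np.zeros((600,800,3),np.uint8); im[:396,:500]=a[:,:500]; im[:300,500:]=b; im[300:,500:]=c
cv2.imwrite('pics/m1.png',im)
```

```text
(no output)
```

View pics/m1.png

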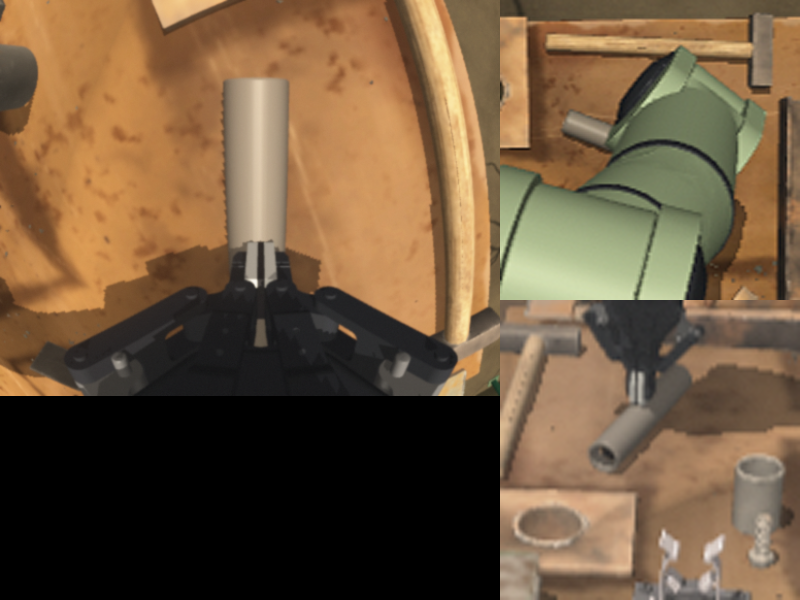

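Run:
```python
from h import *
s=st();T=rot(s['tool_rot'])
p=optics.camera_params('side')
for d in(-.02,-.01,0,.007,.014): 
    q=proj('side',np.array(s['position'])+T[:,0]*d,p); print(d,'side crop px',((q-[220,120])*3+[500,300]).round(1), 'wrist', (proj('wrist',np.array(s['position'])+T[:,0]*d)*528/512).round(1))
# pipe axis ends top-end
for u,v in((600,452),(685,372)): print(onz('side',220+(u-500)/3,120+(v-300)/3,.025).round(4))
i=cv2.resize(optics.grab_frame('side')[120:200,230:310,::-1],(600,600),interpolation=cv2.INTER_CUBIC);cv2.imwrite('pics/m2.png',i)
```

```text
5.55 pos [ 0.4864 -0.1887  0.0273] rot [ 1.664  1.549 -0.295] F [ 0.4  0.5 -1. ] M [-0.04  0.02  0.  ] w -0.0001
-0.02 side crop px [640.3 389.3] wrist [260.7 270.7]
-0.01 side crop px [640.  397.9] wrist [260.7 260.5]
0 side crop px [639.7 406.4] wrist [260.7 251.3]
0.007 side crop px [639.4 412.3] wrist [260.7 245.4]
0.014 side crop px [639.2 418.2] wrist [260.7 240. ]
[ 0.522  -0.0981  0.025 ]
[ 0.4402 -0.273   0.025 ]
```

View pics/m2.png

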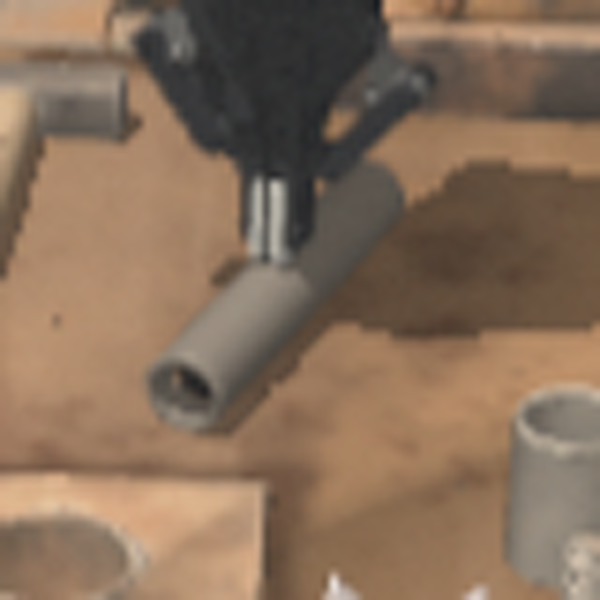

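The fingers appear to have shut above the pipe, and the arm rose with them. Lift clear and check where the tips really are, shut and open.

Request:
arm_command(delta_pos=[[-0.6,0,0],[-0.9,0,0],[-0.9,0,0],[-0.9,0,0],[-0.9,0,0],[0,0,0]], rotation=[[0,0,0],[0,0,0],[0,0,0],[0,0,0],[0,0,0],[0,0,0]])

```text
clock: 6.2
position: [0.4812, -0.1872, 0.1546]
tool_rot: [1.589, 1.558, -0.37]
force: [0.4, 0.1, -0.9]
grip_width: 0.0
```

Run:
```python
from h import *
s=st();T=rot(s['tool_rot']);P=np.array(s['position']);np.save('s1.npy',np.r_[P,T.ravel()])
cv2.imwrite('pics/s_shut.png',optics.grab_frame('side')[:,:,::-1])
cv2.imwrite('pics/w_shut.png',optics.grab_frame('wrist')[:,:,::-1])
for d in(-.01,0,.014): print(d,proj('side',P+T[:,0]*d).round(1))
```

```text
6.2 pos [ 0.4812 -0.1872  0.1546] rot [ 1.589  1.558 -0.37 ] F [ 0.4  0.1 -0.9] M [ 0.04 -0.05  0.  ] w 0.0
-0.01 [268.9 114.6]
0 [268.8 117.7]
0.014 [268.7 122.1]
```

Request:
arm_command(delta_pos=[[0,0,0],[0,0,0],[0,0,0],[0,0,0],[0,0,0],[0,0,0]], rotation=[[0,0,0],[0,0,0],[0,0,0],[0,0,0],[0,0,0],[0,0,0]], gripper=-1)

```text
clock: 6.9
position: [0.4784, -0.1861, 0.1484]
tool_rot: [1.123, 1.567, -0.836]
force: [-0.4, 0.3, 0.4]
grip_width: 0.0848
```

Run:
```python
from h import *
s=st();T=rot(s['tool_rot']);P=np.array(s['position'])
so=optics.grab_frame('side')[:,:,::-1]; pw=optics.camera_params('wrist'); wo=optics.grab_frame('wrist')[:,:,::-1].copy()
p=optics.camera_params('side')
c=proj('side',P,p); u0,v0=int(c[0])-30,int(c[1])-33; print('side crop origin',u0,v0,'scale5')
ss=cv2.imread('pics/s_shut.png')
def mk(im,PP,TT,ys):
    z=cv2.resize(im[v0:v0+60,u0:u0+60],(300,300),interpolation=cv2.INTER_CUBIC)
    for d in(0,.014):
        for y in ys:
            q=(proj('side',PP+TT[:,0]*d+TT[:,1]*y,p)-[u0,v0])*5; cv2.circle(z,tuple(q.round().astype(int).tolist()),3,(0,0,255) if d else (0,255,0),1)
    return z
a=np.load('s1.npy')
im=np.zeros((600,800,3),np.uint8); im[:300,500:]=mk(ss,a[:3],a[3:].reshape(3,3),[0]); im[300:,500:]=mk(so,P,T,[-.042,.042])
cp=np.array([.4755,-.1921]);an=np.radians(67.82);u=np.array([np.cos(an),np.sin(an)]);v=np.array([-u[1],u[0]])
W=cv2.resize(wo,(500,375))
for k in(-.095,.095):
  for w in(-.017,0,.017): cv2.circle(W,tuple((proj('wrist',[*(cp+k*u+w*v),.017],pw)*500/512).round().astype(int).tolist()),2,(0,0,255),1)
im[:375,:500]=W; cv2.imwrite('pics/m3.png',im)
```

```text
6.9 pos [ 0.4784 -0.1861  0.1484] rot [ 1.123  1.567 -0.836] F [-0.4  0.3  0.4] M [-0.03 -0.04  0.02] w 0.0848
side crop origin 239 86 scale5
```

View pics/m3.png

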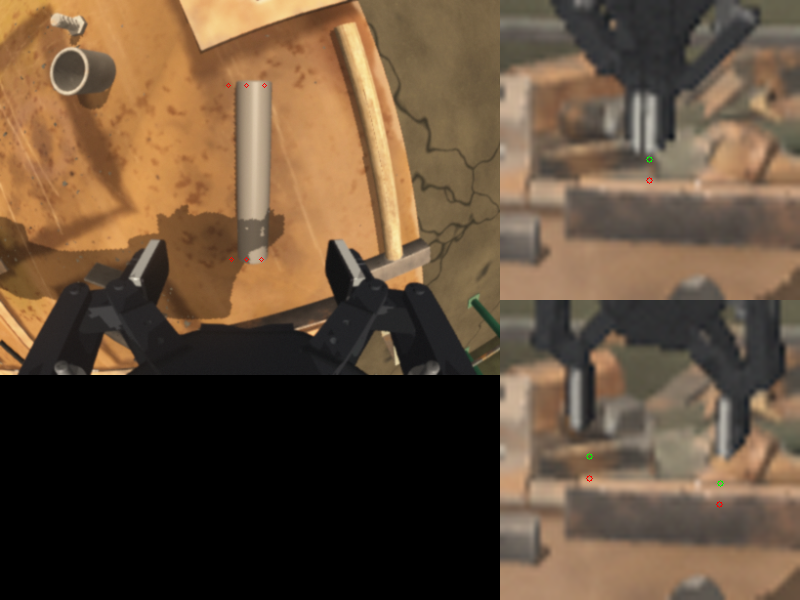

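The side crops show the tips about 5 mm *behind* the reported TCP when shut and 17 mm behind when open. That differs from the stated 14 mm ahead, so the first grasp ran over the pipe's top. The pipe shifted a little: its far end is at (253,82) and its near end at (251,262). Re-measuring from those.

Run:
```python
from h import *
k=512/500
W=lambda u,v:onz('wrist',u*k,v*k,.017)[:2]
a=(W(236,84)+W(270,84))/2; b=(W(237,262)+W(266,262))/2
print('pipe c',((a+b)/2).round(4),'len',np.linalg.norm(a-b).round(4),'w',np.linalg.norm(W(236,84)-W(270,84)).round(4),'dir',np.degrees(np.arctan2(*(a-b)[::-1])).round(2))
c=(a+b)/2;u=(a-b)/np.linalg.norm(a-b); g=c+.008*u; y=np.degrees(np.arctan2(*u[::-1]))-90
print('grasp',g.round(4),y.round(2)); plan([*g,-.003],y,7)
```

```text
pipe c [ 0.4812 -0.1958] len 0.1951 w 0.0323 dir 67.64
grasp [ 0.4843 -0.1884] -22.36
7.0 pos [ 0.4784 -0.1861  0.1485] rot [ 1.14   1.567 -0.819] F [ 0.2 -0.8  0.4] M [-0.01 -0.04  0.02] w 0.0855
tool y yaw -22.21 rad/az 0.513
d mm [151.55   5.68  -0.38] units [ 0.722  0.027 -0.002] rot deg [ 0.14  0.1  -0.22] units [ 0.003  0.002 -0.005] rows 7
```

Request:
arm_command(delta_pos=[[0.5,0.03,0],[0.75,0.03,0],[0.75,0.03,0],[0.75,0.03,0],[0.75,0.03,0],[0.6,0.03,0],[0.3,0,0],[0.2,0,0],[0,0,0]], rotation=[[0,0,-0.03],[0,0,0],[0,0,0],[0,0,0],[0,0,0],[0,0,0],[0,0,0],[0,0,0],[0,0,0]])

```text
clock: 7.9
position: [0.4831, -0.1881, 0.0006]
tool_rot: [-0.558, 1.569, -2.517]
force: [-0.9, 0.2, -0.0]
grip_width: 0.0852
```

Run:
```python
from h import *
plan([.4843,-.1884,-.003],-22.36,1)
```

```text
7.9 pos [ 0.4831 -0.1881  0.0006] rot [-0.558  1.569 -2.517] F [-0.9  0.2 -0. ] M [-0.04 -0.03  0.03] w 0.0852
tool y yaw -22.22 rad/az 0.518
d mm [ 3.59  1.27 -0.18] units [ 0.12   0.042 -0.006] rot deg [0.14 0.08 0.05] units [0.023 0.013 0.008] rows 1
```

Request:
arm_command(delta_pos=[[0.1,0.04,0],[0,0,0]], rotation=[[0,0,0],[0,0,0]])

```text
clock: 8.1
position: [0.4848, -0.1888, -0.0017]
tool_rot: [0.345, 1.569, -1.614]
force: [-0.8, -0.2, 0.1]
grip_width: 0.0853
```

Request:
arm_command(delta_pos=[[0,0,0],[0,0,0],[0,0,0],[0,0,0],[0,0,0],[0,0,0],[0,0,0]], rotation=[[0,0,0],[0,0,0],[0,0,0],[0,0,0],[0,0,0],[0,0,0],[0,0,0]], gripper=1, grip_force=80)

```text
clock: 8.8
position: [0.4859, -0.1888, 0.0001]
tool_rot: [1.355, 1.567, -0.603]
force: [0.4, -0.5, -1.5]
grip_width: 0.0316
```

Width 31.6 mm with the pipe between the pads. Lift.

Request:
arm_command(delta_pos=[[-0.1,0,0],[-0.3,0,0],[-0.8,0,0],[-0.8,0,0],[-0.8,0,0],[-0.8,0,0],[-0.8,0,0],[-0.5,0,0],[0,0,0]], rotation=[[0,0,0],[0,0,0],[0,0,0],[0,0,0],[0,0,0],[0,0,0],[0,0,0],[0,0,0],[0,0,0]])

```text
clock: 9.7
position: [0.4836, -0.1883, 0.1559]
tool_rot: [1.386, 1.57, -0.574]
force: [0.5, -0.3, -6.1]
grip_width: 0.0314
```

Run:
```python
from h import *
plan([.4843,-.1884,.16],-22.36,1)
# jig target: gripper at jig y=-.012 (pipe centre -.020)
o=np.array([.434,.1817]);yw=np.radians(-4.66);Q=np.array([[np.cos(yw),-np.sin(yw)],[np.sin(yw),np.cos(yw)]])
print('jig grip target',o+Q@[.001,-.012])
s=optics.grab_frame('side')[:,:,::-1]; t=optics.grab_frame('wrist')[:,:,::-1]
cv2.imwrite('pics/lift.png',np.vstack([cv2.resize(t,(480,360)),cv2.resize(s[60:180,200:360],(480,240))[:240]]))
```

```text
9.7 pos [ 0.4836 -0.1883  0.1559] rot [ 1.386  1.57  -0.574] F [ 0.5 -0.3 -6.1] M [ 0.02 -0.03 -0.01] w 0.0314
tool y yaw -22.28 rad/az 0.519
d mm [-4.07  0.73 -0.14] units [-0.136  0.024 -0.005] rot deg [ 0.08  0.01 -0.04] units [ 0.013  0.001 -0.007] rows 1
jig grip target [0.43402178 0.16965843]
```

View pics/lift.png

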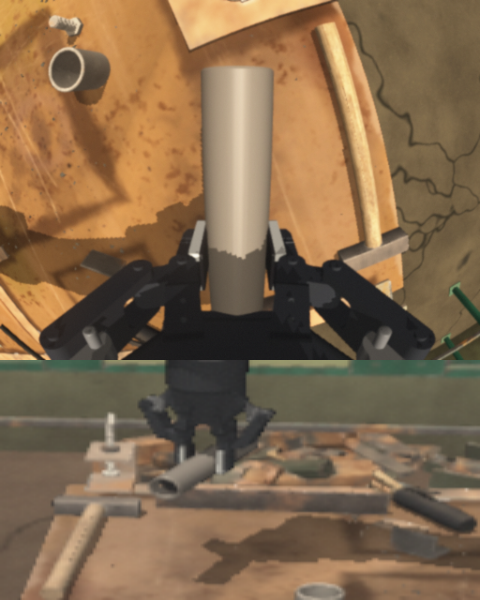

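The pipe is held level and straight: wrist view shows its axis at column 237, far end at row 68, with the pads on it. Swing to the jig, high.

Request:
arm_command(delta_pos=[[-0.1,-0.2,-0.5],[0,-0.34,-0.86],[0,-0.34,-0.86],[0,-0.34,-0.86],[0,-0.34,-0.86],[0,-0.34,-0.86],[0,-0.34,-0.86],[0,-0.34,-0.86],[0,-0.34,-0.86],[0,-0.34,-0.86]], rotation=[[-0.23,0,0],[-0.23,0,0],[-0.23,0,0],[-0.23,0,0],[-0.23,0,0],[-0.23,0,0],[-0.23,0,0],[-0.23,0,0],[-0.23,0,0],[-0.23,0,0]])

```text
clock: 10.8
position: [0.4487, 0.0816, 0.1472]
tool_rot: [-1.184, 1.554, -2.901]
force: [1.0, -0.3, -4.0]
grip_width: 0.0315
```

Run:
```python
from h import *
plan([.434,.1697,.156],-4.66,3)
# far-end offset as seen in lift.png (state changed; use tool-frame invariance)
s=monitor.observe();T=rot(s['tool_rot']);P=np.array(s['position'])
for z in(.034,.017):
    o,d=ray('wrist',237*1.0667,68*1.0667); o=T.T@(o-P); d=T.T@d
    print('end in tool',(o+d*((-z)-o[0])/d[0]).round(4), 'cam',o.round(3))
```

```text
10.8 pos [0.4487 0.0816 0.1472] rot [-1.184  1.554 -2.901] F [ 1.  -0.3 -4. ] M [ 0.07 -0.05 -0.01] w 0.0315
tool y yaw -8.38 rad/az 0.456
d mm [ -8.92 -27.47 -84.92] units [-0.099 -0.305 -0.944] rot deg [-3.71  0.34  0.92] units [-0.206  0.019  0.051] rows 3
end in tool [-0.034   0.0002 -0.0911] cam [-0.15   0.    -0.083]
end in tool [-0.017   0.0002 -0.0923] cam [-0.15   0.    -0.083]
```

Request:
arm_command(delta_pos=[[0,-0.33,-0.9],[0,-0.33,-0.9],[0,-0.3,-0.85],[0,0,0]], rotation=[[-0.2,0.02,0.05],[-0.2,0.02,0.05],[-0.2,0.02,0.05],[0,0,0]])

```text
clock: 11.2
position: [0.4257, 0.1698, 0.1431]
tool_rot: [-1.182, 1.565, -2.828]
force: [-0.0, -0.8, -4.3]
grip_width: 0.0313
```

Run:
```python
from h import *
plan([.4333,.1658,.095],-4.66,3)
```

```text
11.2 pos [0.4257 0.1698 0.1431] rot [-1.182  1.565 -2.828] F [-0.  -0.8 -4.3] M [-0.03 -0.   -0.  ] w 0.0313
tool y yaw -4.33 rad/az 0.458
d mm [48.08  8.12  3.29] units [0.534 0.09  0.037] rot deg [0.33 0.13 0.33] units [0.018 0.007 0.018] rows 3
```

Request:
arm_command(delta_pos=[[0.4,0.09,0.04],[0.5,0.09,0.04],[0.5,0.09,0.04],[0.1,0,0],[0,0,0]], rotation=[[0.02,0,0.02],[0.02,0,0.02],[0.02,0,0.02],[0,0,0],[0,0,0]])

```text
clock: 11.7
position: [0.4313, 0.1639, 0.0932]
tool_rot: [-0.597, 1.563, -2.249]
force: [0.4, -0.1, -3.1]
grip_width: 0.0315
```

Run:
```python
from h import *
plan([.4333,.1658,.085],-4.66,3)
w=optics.grab_frame('wrist')[:,:,::-1]; s=optics.grab_frame('side')[:,:,::-1]
a=cv2.resize(w[20:260,130:380],(625,600),interpolation=cv2.INTER_CUBIC); b=cv2.resize(s[190:310,240:310],(175,300),interpolation=cv2.INTER_CUBIC)
im=np.zeros((600,800,3),np.uint8);im[:,:625]=a;im[:300,625:]=b;cv2.imwrite('pics/over.png',im)
```

```text
11.7 pos [0.4313 0.1639 0.0932] rot [-0.597  1.563 -2.249] F [ 0.4 -0.1 -3.1] M [0.01 0.01 0.01] w 0.0315
tool y yaw -4.66 rad/az 0.461
d mm [ 8.22  1.92 -2.08] units [ 0.091  0.021 -0.023] rot deg [0.   0.36 0.25] units [0.    0.02  0.014] rows 3
```

View pics/over.png

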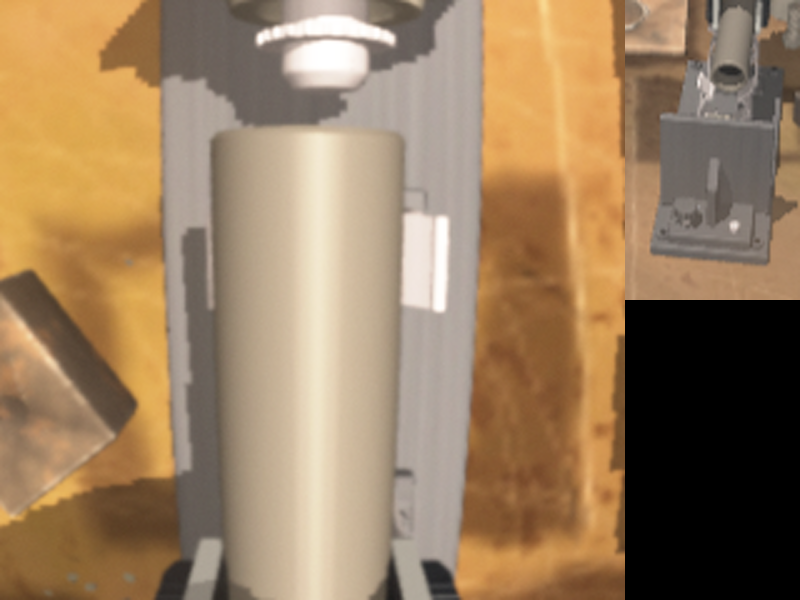

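Run:
```python
from h import *
s=st();P=np.array(s['position']);T=rot(s['tool_rot'])
W=lambda u,v,z:(T.T@(onz('wrist',130+u/2.5,20+v/2.5,z)-P)*1e3).round(1)
ax=P[2]+.017
print('pipe end',W(308,130,ax+.017),'plug nose front',W(325,88,.055),W(325,84,.06),'clip far lip outer R',W(448,215,.086),W(446,312,.086),'L',W(208,245,.086),W(209,308,.086))
print('plug sides',W(284,70,.06),W(367,70,.06),'base',W(163,130,.012),W(481,130,.012),W(180,500,.012),W(463,500,.012))
```

```text
11.8 pos [0.4316 0.1643 0.0939] rot [-0.543  1.564 -2.194] F [-1.  -1.1 -4.6] M [ 0.06 -0.01  0.06] w 0.0316
pipe end [-34.5   0.4 -91.3] plug nose front [  38.3    4.8 -107.2] [  33.3    4.6 -107.5] clip far lip outer R [  7.4  30.1 -76.8] [  7.5  30.4 -55.7] L [  7.6 -20.7 -70.1] [  7.7 -20.8 -56.4]
plug sides [  33.3   -5.2 -111.1] [  33.2   14.7 -111.2] base [  81.5  -43.9 -100.6] [  81.2   54.1 -101.1] [ 82.2 -43.6  22.7] [81.9 54.5 22.7]
```

Request:
arm_command(delta_pos=[[0.15,0.06,-0.08],[0.15,0.06,-0.08],[0.15,0,0],[0.05,0,0],[0,0,0]], rotation=[[0,0.03,0.02],[0,0.03,0.02],[0,0,0],[0,0,0],[0,0,0]])

```text
clock: 12.3
position: [0.4365, 0.1698, 0.0789]
tool_rot: [2.341, 1.567, 0.69]
force: [0.3, -0.1, -4.8]
grip_width: 0.0315
```

Run:
```python
from h import *
plan([.4316+.0035+.0004,.1643+.0047,.071],-4.66,1)
```

```text
12.3 pos [0.4365 0.1698 0.0789] rot [2.341 1.567 0.69 ] F [ 0.3 -0.1 -4.8] M [-0.04 -0.02 -0.05] w 0.0315
tool y yaw -4.61 rad/az 0.468
d mm [ 7.86 -0.92  0.89] units [ 0.262 -0.031  0.03 ] rot deg [ 0.05 -0.16 -0.17] units [ 0.008 -0.027 -0.028] rows 1
```

Request:
arm_command(delta_pos=[[0.08,-0.03,0.03],[0.08,0,0],[0.08,0,0]], rotation=[[0,-0.02,-0.02],[0,0,0],[0,0,0]])

```text
clock: 12.6
position: [0.4357, 0.169, 0.0715]
tool_rot: [2.187, 1.569, 0.536]
force: [2.5, 0.7, 13.6]
grip_width: 0.0315
```

Request:
arm_command(delta_pos=[[0.07,0,0],[0.07,0,0]], rotation=[[0,0,0],[0,0,0]])

```text
clock: 12.8
position: [0.4369, 0.1694, 0.068]
tool_rot: [2.202, 1.566, 0.551]
force: [-3.3, 0.2, 12.4]
grip_width: 0.0315
```

Run:
```python
from h import *
plan([.4355,.169,.06],-4.66,1)
```

```text
12.8 pos [0.4369 0.1694 0.068 ] rot [2.202 1.566 0.551] F [-3.3  0.2 12.4] M [0.16 0.49 0.03] w 0.0315
tool y yaw -4.64 rad/az 0.469
d mm [ 8.03 -1.39  0.55] units [ 0.268 -0.046  0.018] rot deg [ 0.02 -0.15 -0.21] units [ 0.004 -0.025 -0.034] rows 1
```

Contact exactly at the expected height (axis ≈ 88 mm). Keep pressing in small steps.

Request:
arm_command(delta_pos=[[0.07,-0.02,0],[0.07,0,0]], rotation=[[0,-0.02,-0.02],[0,0,0]])

```text
clock: 13.0
position: [0.4371, 0.1699, 0.0646]
tool_rot: [2.187, 1.567, 0.535]
force: [-2.3, 0.6, 10.2]
grip_width: 0.0316
```

Request:
arm_command(delta_pos=[[0.07,0,0],[0.07,0,0]], rotation=[[0,0,0],[0,0,0]])

```text
clock: 13.2
position: [0.4374, 0.1703, 0.0608]
tool_rot: [2.322, 1.566, 0.67]
force: [-2.7, -0.1, 5.7]
grip_width: 0.0314
```

Run:
```python
from h import *
plan([.4355,.169,.043],-4.66,1)
```

```text
13.2 pos [0.4374 0.1703 0.0608] rot [2.322 1.566 0.67 ] F [-2.7 -0.1  5.7] M [0.18 0.63 0.01] w 0.0314
tool y yaw -4.65 rad/az 0.469
d mm [17.79 -1.82  1.47] units [ 0.593 -0.061  0.049] rot deg [ 0.01 -0.19 -0.2 ] units [ 0.001 -0.031 -0.033] rows 1
```

Request:
arm_command(delta_pos=[[0.07,-0.03,0.02],[0.07,-0.03,0]], rotation=[[0,0,0],[0,0,0]])

```text
clock: 13.4
position: [0.4359, 0.1702, 0.0567]
tool_rot: [2.34, 1.565, 0.688]
force: [0.4, 0.3, 0.3]
grip_width: 0.0312
```

Request:
arm_command(delta_pos=[[0.07,0,0.01],[0.07,0,0]], rotation=[[0,0,0],[0,0,0]])

```text
clock: 13.6
position: [0.4359, 0.1699, 0.0521]
tool_rot: [2.318, 1.565, 0.666]
force: [-0.2, 0.1, -4.1]
grip_width: 0.0313
```

Run:
```python
from h import *
plan([.4355,.169,.043],-4.66,1)
```

```text
13.6 pos [0.4359 0.1699 0.0521] rot [2.318 1.565 0.666] F [-0.2  0.1 -4.1] M [ 0.05 -0.01 -0.01] w 0.0313
tool y yaw -4.65 rad/az 0.468
d mm [ 9.13 -0.4   0.97] units [ 0.304 -0.013  0.032] rot deg [ 0.01 -0.24 -0.26] units [ 0.001 -0.04  -0.044] rows 1
```

Request:
arm_command(delta_pos=[[0.07,-0.01,0.02],[0.07,0,0]], rotation=[[0,-0.03,-0.03],[0,0,0]])

```text
clock: 13.8
position: [0.4354, 0.1691, 0.0472]
tool_rot: [1.98, 1.57, 0.328]
force: [1.1, 0.1, -8.2]
grip_width: 0.0312
```

Request:
arm_command(delta_pos=[[0.05,0,0],[0.05,0,0]], rotation=[[0,0,0],[0,0,0]])

```text
clock: 14.0
position: [0.4353, 0.1689, 0.0435]
tool_rot: [0.633, 1.57, -1.019]
force: [4.1, -2.0, 1.4]
grip_width: 0.0316
```

Request:
arm_command(delta_pos=[[0.04,0,0]], rotation=[[0,0,0]])

```text
clock: 14.1
position: [0.4359, 0.1689, 0.0427]
tool_rot: [1.715, 1.569, 0.062]
force: [-7.0, -3.7, 45.8]
grip_width: 0.0312
```

Run:
```python
from h import *
plan([.4355,.169,.043],-4.66,1)
```

```text
14.1 pos [0.4359 0.1689 0.0427] rot [1.715 1.569 0.062] F [-7.  -3.7 45.8] M [-0.77  1.48  0.08] w 0.0312
tool y yaw -4.68 rad/az 0.467
d mm [-0.32 -0.41 -0.04] units [-0.011 -0.014 -0.001] rot deg [-0.02 -0.01 -0.08] units [-0.003 -0.002 -0.013] rows 1
```

Seated in the cradles at the height expected. Ease off the downward press.

Request:
arm_command(delta_pos=[[-0.02,0,0],[0,0,0],[0,0,0]], rotation=[[0,0,0],[0,0,0],[0,0,0]])

```text
clock: 14.4
position: [0.4358, 0.1689, 0.0432]
tool_rot: [1.818, 1.57, 0.166]
force: [1.5, 0.2, -7.5]
grip_width: 0.0316
```

Run:
```python
from h import *
plan([.4355,.169,.043],-4.66,1)
```

```text
14.4 pos [0.4358 0.1689 0.0432] rot [1.818 1.57  0.166] F [ 1.5  0.2 -7.5] M [-0.03 -0.29 -0.11] w 0.0316
tool y yaw -4.68 rad/az 0.467
d mm [ 0.23 -0.27 -0.09] units [ 0.008 -0.009 -0.003] rot deg [-0.02 -0.02 -0.06] units [-0.003 -0.003 -0.01 ] rows 1
```

Now slide towards the flange (−tool z): 12 mm first, which is still short of the collar.

Request:
arm_command(delta_pos=[[0,0,-0.03],[0,0,-0.05],[0,0,-0.05],[0,0,-0.05],[0,0,-0.05],[0,0,-0.05]], rotation=[[0,0,0],[0,0,0],[0,0,0],[0,0,0],[0,0,0],[0,0,0]])

```text
clock: 15.0
position: [0.4364, 0.1763, 0.0431]
tool_rot: [0.472, 1.569, -1.181]
force: [1.0, -4.1, -4.7]
grip_width: 0.0313
```

```bash
cat >> h.py <<'E'
Q=np.array([[np.cos(np.radians(-4.66)),-np.sin(np.radians(-4.66))],[np.sin(np.radians(-4.66)),np.cos(np.radians(-4.66))]])
def jig():
    s=monitor.observe();F=np.array(s['force']);T=rot(s['tool_rot'])
    print(round(s['clock'],2),'jig xy mm',(Q.T@(np.array(s['position'])[:2]-[.434,.1817])*1e3).round(2),'z',round(s['position'][2]*1e3,2),'F jig',(Q.T@F[:2]).round(1),round(F[2],1),'yaw',np.degrees(np.arctan2(T[1,1],T[0,1])).round(2),'tilt',np.degrees(T[:2,0]).round(2))
E
python3 -c "
from h import *
jig()"
```

```text
15.0 jig xy mm [ 2.86 -5.23] z 43.08 F jig [ 1.3 -4. ] -4.7 yaw -4.73 tilt [ 0.04 -0.1 ]
```

Request:
arm_command(delta_pos=[[0,0,-0.05],[0,0,-0.05],[0,0,-0.05],[0,0,-0.05],[0,0,-0.04]], rotation=[[0,0,0],[0,0,0],[0,0,0],[0,0,0],[0,0,0]])

```text
clock: 15.5
position: [0.4371, 0.1842, 0.0431]
tool_rot: [0.47, 1.569, -1.183]
force: [1.8, -4.6, -4.9]
grip_width: 0.0315
```

```bash
python3 -c "
from h import *
jig()"
```

```text
15.5 jig xy mm [2.86 2.69] z 43.08 F jig [ 2.2 -4.5] -4.9 yaw -4.72 tilt [ 0.04 -0.1 ]
```

Request:
arm_command(delta_pos=[[0,0,-0.02],[0,0,-0.02],[0,0,-0.02],[0,0,-0.02]], rotation=[[0,0,0],[0,0,0],[0,0,0],[0,0,0]])

```text
clock: 15.9
position: [0.4373, 0.1868, 0.0431]
tool_rot: [0.454, 1.569, -1.199]
force: [1.0, -3.9, -4.5]
grip_width: 0.0317
```

```bash
python3 -c "
from h import *
jig()"
```

```text
15.9 jig xy mm [2.85 5.3 ] z 43.07 F jig [ 1.4 -3.8] -4.5 yaw -4.72 tilt [ 0.04 -0.1 ]
```

Request:
arm_command(delta_pos=[[0,0,-0.01],[0,0,-0.01],[0,0,-0.01],[0,0,-0.01]], rotation=[[0,0,0],[0,0,0],[0,0,0],[0,0,0]])

```text
clock: 16.3
position: [0.4374, 0.188, 0.0431]
tool_rot: [0.472, 1.569, -1.182]
force: [0.6, -4.1, -4.6]
grip_width: 0.0314
```

Request:
arm_command(delta_pos=[[0,0,-0.01],[0,0,-0.01],[0,0,-0.01],[0,0,-0.01]], rotation=[[0,0,0],[0,0,0],[0,0,0],[0,0,0]])

```text
clock: 16.7
position: [0.4374, 0.188, 0.0431]
tool_rot: [0.171, 1.568, -1.483]
force: [0.9, -6.5, -3.6]
grip_width: 0.0316
```

Motion has stopped and the force is rising: likely the collar. The push scales with the step, so raise it gently.

Request:
arm_command(delta_pos=[[0,0,-0.015],[0,0,-0.015]], rotation=[[0,0,0],[0,0,0]])

```text
clock: 16.9
position: [0.4374, 0.188, 0.0431]
tool_rot: [0.064, 1.567, -1.591]
force: [1.4, -7.4, -3.8]
grip_width: 0.0312
```

```bash
python3 -c "
from h import *
jig()"
```

```text
16.9 jig xy mm [2.83 6.59] z 43.05 F jig [ 2.  -7.2] -3.8 yaw -4.81 tilt [-0.   -0.23]
```

Request:
arm_command(delta_pos=[[0,0,-0.025],[0,0,-0.025]], rotation=[[0,0,0],[0,0,0]])

```text
clock: 17.1
position: [0.4374, 0.188, 0.043]
tool_rot: [-0.006, 1.565, -1.661]
force: [0.3, -9.1, -2.0]
grip_width: 0.0319
```

```bash
python3 -c "
from h import *
jig()"
```

```text
17.1 jig xy mm [2.87 6.58] z 43.05 F jig [ 1. -9.] -2.0 yaw -4.86 tilt [-0.03 -0.33]
```

Request:
arm_command(delta_pos=[[0,0,-0.035],[0,0,-0.035],[0,0,-0.035]], rotation=[[0,0,0],[0,0,0],[0,0,0]])

```text
clock: 17.4
position: [0.4374, 0.188, 0.0431]
tool_rot: [-0.084, 1.561, -1.741]
force: [0.8, -11.7, -1.3]
grip_width: 0.0313
```

```bash
python3 -c "
from h import *
jig()"
```

```text
17.4 jig xy mm [2.84 6.53] z 43.05 F jig [  1.8 -11.6] -1.3 yaw -4.97 tilt [-0.09 -0.53]
```

Request:
arm_command(delta_pos=[[0,0,-0.04],[0,0,-0.04],[0,0,-0.04],[0,0,-0.04]], rotation=[[0,0,0],[0,0,0],[0,0,0],[0,0,0]])

```text
clock: 17.8
position: [0.4373, 0.1879, 0.0431]
tool_rot: [-0.129, 1.556, -1.789]
force: [0.4, -12.3, 0.2]
grip_width: 0.0316
```

Run:
```python
from h import *
jig()
s=monitor.observe();P=np.array(s['position']);T=rot(s['tool_rot'])
w=optics.grab_frame('wrist')[:,:,::-1]
cv2.imwrite('pics/col.png',cv2.resize(w[20:220,150:370],(660,600),interpolation=cv2.INTER_CUBIC))
```

```text
17.8 jig xy mm [2.8  6.45] z 43.05 F jig [  1.4 -12.2] 0.2 yaw -5.09 tilt [-0.19 -0.84]
```

View pics/col.png

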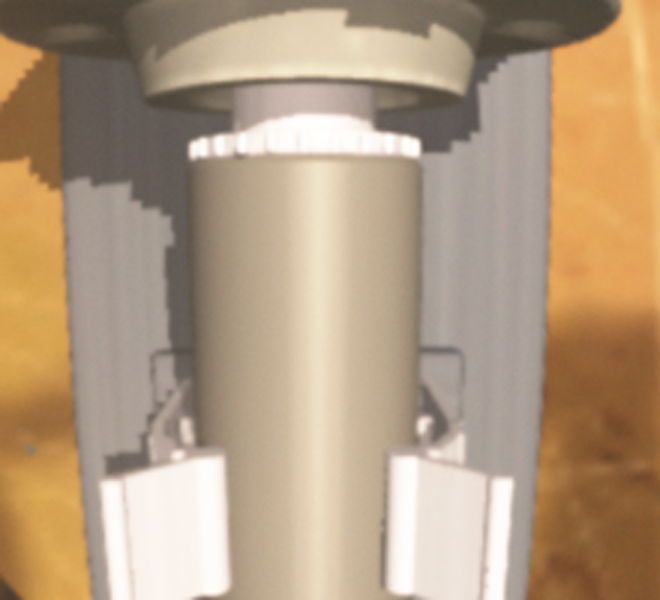

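The pipe end sits flat on the collar (row 155), concentric, with the clip beads over it (rows 455+). It bore steadily at about 12 N total, roughly 8 N net of friction, without moving. Relax, open, and rise.

Request:
arm_command(delta_pos=[[0,0,0],[0,0,0]], rotation=[[0,0,0],[0,0,0]])

```text
clock: 18.05
position: [0.4373, 0.1878, 0.0431]
tool_rot: [-0.129, 1.556, -1.788]
force: [0.5, -4.8, -4.9]
grip_width: 0.0315
```

Request:
arm_command(delta_pos=[[0,0,0],[0,0,0],[0,0,0],[0,0,0],[0,0,0],[0,0,0]], rotation=[[0,0,0],[0,0,0],[0,0,0],[0,0,0],[0,0,0],[0,0,0]], gripper=-0.6)

```text
clock: 18.65
position: [0.4378, 0.19, 0.0437]
tool_rot: [-0.077, 1.559, -1.736]
force: [-0.3, 0.6, -0.3]
grip_width: 0.0681
```

```bash
python3 -c "
from h import *
st();jig()"
```

```text
18.65 pos [0.4378 0.19   0.0437] rot [-0.077  1.559 -1.736] F [-0.3  0.6 -0.3] M [-0.01 -0.01  0.  ] w 0.0681
18.65 jig xy mm [3.1 8.6] z 43.71 F jig [-0.4  0.6] -0.3 yaw -5.03 tilt [-0.11 -0.68]
```

Open at 68 mm with no force. Rise straight up.

Request:
arm_command(delta_pos=[[-0.3,0,0],[-0.6,0,0],[-0.9,0,0],[-0.9,0,0],[-0.9,0,0],[-0.5,0,0],[0,0,0]], rotation=[[0,0,0],[0,0,0],[0,0,0],[0,0,0],[0,0,0],[0,0,0],[0,0,0]])

```text
clock: 19.35
position: [0.4377, 0.1907, 0.1745]
tool_rot: [-0.136, 1.559, -1.797]
force: [0.4, 0.8, -0.5]
grip_width: 0.0681
```

Run:
```python
from h import *
jig()
w=optics.grab_frame('wrist')[:,:,::-1];s=optics.grab_frame('side')[:,:,::-1]
im=np.zeros((480,800,3),np.uint8);im[:,:520]=cv2.resize(w[20:300,110:400],(520,480),interpolation=cv2.INTER_CUBIC);im[:,520:]=cv2.resize(s[190:310,240:310],(280,480),interpolation=cv2.INTER_CUBIC)
cv2.imwrite('pics/end.png',im)
```

```text
19.35 jig xy mm [2.91 9.26] z 174.49 F jig [0.3 0.8] -0.5 yaw -5.13 tilt [-0.15 -0.67]
```

View pics/end.png

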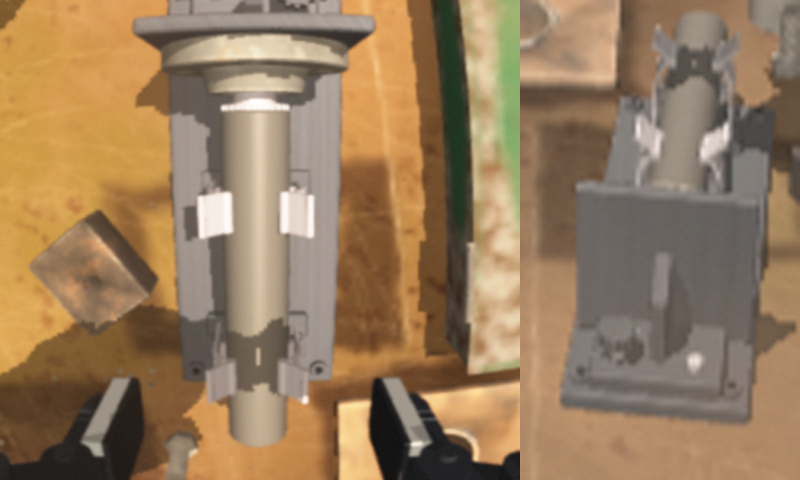

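The pipe lies in both clips (rows 195–235 and 365–400), straight, its end on the collar at row 108. The gripper is clear. Handing in.

```bash
python3 -c "
from h import *
print(bot.job_done())"
```

```text
the job is handed in; nothing more can be done
None
```

The pipe is loaded: snapped into both clips, slid over the plug onto the stop collar and released, and the job was handed in at about 19.5 s. No verdict was reported.

- **First grasp missed:** the fingers closed over the pipe's top and nudged it about 6 mm. The side camera showed the fingertips 5–17 mm behind the reported TCP, not 14 mm ahead as stated. I re-measured the pipe and gripped it lower, which worked.
- **Pressing in:** the clips touched with the axis at about 88 mm, as specified, and let go after about 18 N net at the contact reading. The pipe then seated at about 60 mm. The last seating step briefly reached about 50 N on the pipe, above what I intended but under the 80 N limit.
- **Sliding and bearing:** sliding took about 4 N. The pipe stopped dead on the collar, and I pushed it up to about 12 N in total, so roughly 8 N on the collar, held for at least 0.4 s. The tool moved no further, so the carriage does not appear to have slipped. The collar force comes from subtracting the sliding friction; I did not measure it directly.
- **Final check:** the last picture shows the pipe in both clips on the jig's line with its end on the collar. The gripper was open and clear, with force readings near zero. I did not re-measure the bystanders, but nothing was seen to touch them.
- **Disagreement:** the top and wrist cameras differed by about 2.5 mm on the jig's centre line. I went with a position close to the wrist camera's, and the pipe centred itself in the cradles.

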